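# Take the setting master from its grooved stand and hold it over on its side

## Task

Slide the upright steel setting master along the groove of its wooden stand until its foot is out from under the two lips and in the open mouth of the groove, then draw it up out of the stand. Tip it over until its bar lies about level (within 20 degrees) so that the inspector can look at the ground underside of its foot, with both its ends more than 15 cm above the table, and finish holding it still there in the gripper: do not put it down. Leave the amber bottle and the two loose steel gauge blocks where they stand.

Things in the scene. Friction and masses are not known exactly. Their poses are not given: they have to be found in the camera images.
- stand: Fixed wooden stand 210 (x) x 64 (y) x 36.5 mm high; origin: centre of underside, on the table; x points away from the robot, yaw within 0.6 rad. Groove along x: x -95 to +95, 44 mm wide, ends closed, floor at z 12. Two lips (z 24.5 to 36.5, x -33 to +105) overhang it, leaving an 18 mm gap along the middle. Without lips, x -95 to -33: the open mouth.
- mouth (a point): Middle of the groove's floor in the open mouth, at stand x -65, y 0, z 12 mm: with the master's origin here, or up to 8 mm either way along the groove, its foot is clear of the lips and end wall and lifts straight out.
- master: Loose steel setting master, 0.3 to 0.54 kg, upright in the groove, foot under the lips, axes as the stand's. Origin: centre of the foot's underside; z up the bar. Foot 44 (x) x 40 (y) x 10 mm; bar 26 (x) x 12 (y), z 10 to 106; then a step 14 (x -1 to 13) x 12, to z 133. Slides freely: play 4 mm across, 2.5 mm up. Pinch the bar across its 12 mm. Mass centre about z 48.
- head (a point): Centre of the top end face of the master, 6, 0, 133 mm from its origin.
- bottle: Bystander: amber glass bottle with a blue cap, 56 mm in diameter, 130 mm high, standing on the table to the +y side of the stand, about 140 mm from its middle line. Origin at the centre of its base.
- block_tall: Bystander: loose steel gauge block 14 x 32 x 60 mm high, standing on the table to the -y side of the stand, 115 to 160 mm from its middle line. Origin at the centre of its underside.
- block_short: Bystander: loose steel gauge block 14 x 32 x 42 mm high, standing on the -y side like the other. Origin at the centre of its underside.

How it is judged:
By the outcome, as a careful person would: the job done as asked, in the order asked, and still so for the second after the job is handed in, while the arm keeps its last pose, push and grip.
It also fails if it takes over 37 s, if anything falls off the work surface, if the arm or the gripper's body presses on something with over 40 N, if the wrist force passes 120 N, or if a joint passes its speed limit or range.

## Robot

A 7-joint arm with a two-finger parallel gripper is mounted at the origin on the work surface. World frame = base frame: x ahead of the robot, y to its left, z up, the work surface at z = 0. Lengths are in m, angles in rad, forces in N, time in s.
With the tool pointing down it reaches from about 0.4 to 0.875 m from the base axis. Payload 19.3 kg.
Tool frame: the origin (TCP) lies at the very end of the fingers, on their centre line; the grasp point (between the pads) lies 19 mm behind it; z points along the fingers, y is the line along which they close (so a half turn about z gives the same grasp; the last joint's range is limited). The gripper opens to 85 mm and grips with 20 to 120 N. Pads are 22 mm wide; open, the fingers measure 114 mm over their backs; the gripper's body (76 mm by 85 mm) begins 54 mm behind the grasp point. The pads swing forward as they close: fully open they stand 13 mm farther back than shut.
Start: joints at [-1.238, 0.521, -0.036, 1.599, 0.021, 1.021, -0.113], TCP at [0.245, 0.575, 0.231] pointing down, gripper open.
Joint ranges: [-2.91, 2.91], [-0.3, 2.13], [-1.5, 1.42], [0.17, 2.43], [-1.26, 4.41], [0.16, 1.93], [-2.52, 2.52]. Speed limits (rad/s): [1.89, 1.89, 2.39, 2.39, 3.01, 3.01, 3.01].

## Interface

Orientations are given as [roll, pitch, yaw] about the fixed x, y, z axes, in that order (R = Rz(yaw) Ry(pitch) Rx(roll)).
In Python, from workcell import monitor, optics, workorder gives the robot as it stands.
- The arm moves only by the tool apply_moves, never from a script. Its arguments are lists of equal length, an entry for each row: "linear": the shift along the tool's x, y, z each as a share of 0.1 m, from -1 to 1, a list of three; "delta_rot": the turn, a rotation vector about the tool's x, y, z each as a share of 120 degrees, from -1 to 1, a list of three. A call has exactly 5 rows; each row is the pose to reach, as a shift and turn from the pose commanded when the call began, along the tool's axes at that moment; what a row does not reach only later rows make up. A row lasts 1/12 s, in which the tool goes at most 41.7 mm and 7.16 degrees, less where a joint would pass 70% of its speed; a pose out of reach is approached as far as the arm can. A call with a number of a shift or a turn outside -1 to 1 is refused whole. A call with a gripper value outside its range is refused whole. "gripper" is the opening, from -1 (shut) to 1 (fully open), set as the call begins (left out, the last holds). The fingers move at their own pace and stop on an object; "force" is the grip in N (left out, the last holds). Time passes only in rows, so rows that repeat a pose let the fingers close, or fill a call up. It gives the time, the measured TCP pose, the force, the opening and the grip force at its end, in the units of the state.
- monitor.observe(): the state, without advancing time (a new reading comes with each control period).
- optics.grab_frame(name): name is "scene" or "top" or "wrist"; returns (picture, depth): 384x512x3 uint8, red, green, blue; 384x512 float32, m along the optical axis (not along the pixel's ray), 0 where there is no reading.
- optics.camera_info(name): a dict with "fx", "fy", "cx", "cy" (pixels), "rvec" (rotation vector, rad) and "tvec" (3), from world to camera coordinates, as OpenCV has them; the wrist camera has in their place "T_tool_cam" (4x4, takes a point from camera to tool coordinates, whose origin is the TCP and whose axes are the flange's). Camera axes: x right, y down, z forward; pixel columns grow to the right and rows downward; lengths in m; the calibration is good to about 2 mm. A picture is of the moment at which its call begins: read the wrist's pose just before it. camera_info takes no time and is no camera call.
- workorder.job_done(): hands the job in; it is judged then, once.
The state is a dict: "clock": time; "qpos": joint angles; "qd": joint speeds; "joint_efforts": joint torques, N m; "position": TCP position; "tool_rot": TCP orientation; "force": force on the tool from outside, world axes, zero at the start; "moment": the same for the moment, N m; "grip_width": finger opening in m; "finger_force": force on a finger pad.
Only numpy, scipy, OpenCV 4.12 (cv2) and the standard library are available. Lean on these libraries where they do the work, as an engineer would, in place of code of your own. Each camera call takes 0.05 s, during which the arm holds its last target. There are 200 camera calls.

## Working session

There is one attempt and no reset: what is moved stays moved. The work goes in short steps, Python scripts to look and compute and a tool call to move; the robot and the scene stay as the last step left them, time stands still between calls to the robot, and variables do not carry over. Pictures are saved under pics/ and viewed, at most 10 in all, crops included, and the job is handed in when it is done.

Besides the shell and the picture viewer there is one more tool, called after "Call:" as name(argument=value, ...), one argument or row to a line, values as JSON. apply_moves: Moves the arm, as the interface text tells. Its arguments: {"type":"object","properties":{"linear":{"type":"array"},"delta_rot":{"type":"array"},"gripper":{"type":"number"},"force":{"type":"number"}},"required":["linear","delta_rot"]}

```bash
mkdir -p pics; ls
cat > h.py <<'E'
import numpy as np, cv2
from scipy.spatial.transform import Rotation as R
from workcell import monitor, optics, workorder
def cloud(name, st=None):
    if name=="wrist": st=monitor.observe()
    p,d=optics.grab_frame(name); c=optics.camera_info(name)
    v,u=np.mgrid[:384,:512]
    P=np.stack([(u-c["cx"])/c["fx"]*d,(v-c["cy"])/c["fy"]*d,d],-1)
    if name=="wrist":
        T=np.array(c["T_tool_cam"]); P=P@T[:3,:3].T+T[:3,3]
        P=P@R.from_euler("xyz",st["tool_rot"]).as_matrix().T+st["position"]
    else:
        M=cv2.Rodrigues(np.array(c["rvec"],float))[0]; P=(P-np.ravel(c["tvec"]))@M
    P[d==0]=np.nan
    return p,P
E
python3 - <<'E'
from h import *
print(monitor.observe())
ims=[]
for n in("scene","top"):
    p,P=cloud(n); np.savez(n,p=p,P=P); ims.append(p)
    print(n,{k:np.round(v,3).tolist() for k,v in optics.camera_info(n).items()})
print(optics.camera_info("wrist"))
cv2.imwrite("pics/scene.png",ims[0][...,::-1]); cv2.imwrite("pics/top.png",ims[1][...,::-1])
E
```

```text
pics
{'clock': 0.0, 'qpos': array([-1.23823457,  0.52204462, -0.03635482,  1.59999497,  0.02119312,
        1.02107007, -0.11277568]), 'qd': array([ 0.00021414, -0.00092005,  0.00045655, -0.00049264, -0.00167491,
       -0.00058685,  0.00055259]), 'joint_efforts': array([-1.21416757e-03, -9.27098036e+01,  1.97856970e+00, -3.69934273e+01,
        1.77064352e-02,  7.92342005e-03, -1.08754730e-04]), 'position': array([0.24486347, 0.57468049, 0.23071101]), 'tool_rot': array([-3.14046179e+00,  5.99772428e-05,  2.73886521e+00]), 'force': array([ 0.1996597 , -0.52994439, -0.66616739]), 'moment': array([ 0.02238519, -0.01813125,  0.00599961]), 'finger_force': 0.0, 'grip_width': 0.08542618028144804}
scene {'fx': 402.532, 'fy': 402.532, 'cx': 254.761, 'cy': 194.917, 'rvec': [1.484, 2.137, -0.797], 'tvec': [0.156, -0.353, 1.128]}
top {'fx': 455.945, 'fy': 455.945, 'cx': 259.079, 'cy': 195.336, 'rvec': [2.195, -2.18, 0.121], 'tvec': [0.016, 0.584, 0.879]}
{'fx': 307.3906733479015, 'fy': 307.3906733479015, 'cx': 254.77426495207905, 'cy': 188.23415068416455, 'T_tool_cam': array([[-8.58950709e-04, -9.58413996e-01, -2.85380228e-01,
         7.16381701e-02],
       [ 9.99999051e-01, -5.15722018e-04, -1.27785549e-03,
        -7.67140105e-04],
       [ 1.07753772e-03, -2.85381055e-01,  9.58413529e-01,
        -1.41575871e-01],
       [ 0.00000000e+00,  0.00000000e+00,  0.00000000e+00,
         1.00000000e+00]])}
```

View pics/scene.png

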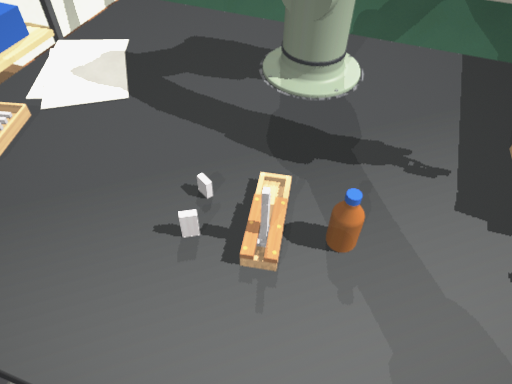

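View pics/top.png

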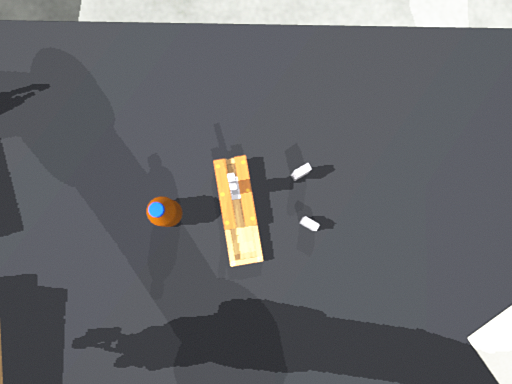

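The scene view shows the stand at about (267,220), the master at (265,220), the bottle at (346,222) and the blocks at (189,223) and (205,186). In the top view the stand is at (238,210), with the master at its far end (234,185). The mouth is on the robot side.

Run:
```python
from h import *
for n in("top","scene"):
    f=np.load(n+".npz"); p,P=f["p"].astype(int),f["P"]
    z=P[...,2]; u0,u1,v0,v1=(205,275,145,275) if n=="top" else (235,300,165,275)
    m=np.zeros(z.shape,bool); m[v0:v1,u0:u1]=1
    tb=np.nanmedian(z[(p.sum(-1)<150)]); print(n,"table",tb)
    s=m&(z>0.02)&(z<0.045)
    hz,e=np.histogram(z[m],np.arange(-.01,.15,.006)); print(hz)
    top=m&(z>0.030)&(z<0.042)
    print("lip z",np.median(z[top]))
    foot=m&(z>.008)&(z<.042)
    r=cv2.minAreaRect(P[foot][:,:2].astype(np.float32)*1000);print("stand rect",r, "lips",cv2.minAreaRect(P[top][:,:2].astype(np.float32)*1000))
    for a,b in((.06,.1),(.1,.115),(.12,.15)):
        k=m&(z>a)&(z<b)
        if k.sum()>4: print(a,k.sum(),"med",np.median(P[k],0),cv2.minAreaRect(P[k][:,:2].astype(np.float32)*1000))
    for nm,(u0,u1,v0,v1) in (("bottle",(140,190,190,235)),("b1",(285,320,155,185)),("b2",(295,325,210,237))) if n=="top" else ():
        m=np.zeros(z.shape,bool); m[v0:v1,u0:u1]=1; k=m&(z>.02); print(nm,np.median(P[k],0),z[k].max())
```

```text
top table 0.0008779763352771725
[   0 3757 1818  700  354  404  228  895  771    1    3    2    2    2
    2    3    3    2    3    2    3   47    3    3    4   23]
lip z 0.037832026084901826
stand rect ((553.375, 61.01464080810547), (210.091552734375, 64.03169250488281), 9.855880737304688) lips ((554.7020263671875, 61.08392333984375), (207.38189697265625, 64.03431701660156), 9.963013648986816)
0.06 16 med [0.58596191 0.06614453 0.0852402 ] ((591.7846069335938, 64.4473648071289), (8.957808494567871, 19.84099578857422), 64.30753326416016)
0.1 6 med [0.58615807 0.06532428 0.1085285 ] ((596.5090942382812, 63.60889434814453), (6.9245147705078125, 23.38196563720703), 81.56787872314453)
0.12 86 med [0.60086779 0.06951422 0.14532067] ((598.4176635742188, 69.44136810302734), (25.72929573059082, 11.79573917388916), 11.806212425231934)
bottle [0.54588541 0.19254833 0.09198005] 0.1353238590479206
b1 [ 0.62820659 -0.06112804  0.06073333] 0.06574775201975724
b2 [ 0.52831197 -0.07873034  0.04299135] 0.04706427798225353
scene table -0.022897733428068487
[   1 3602  192  510  163  541  106 1486  128   19   18   15   19   21
   17   20   16   23   16   23   21   23   23   19   25   59]
lip z 0.036577137499326604
stand rect ((552.4102172851562, 59.86779022216797), (213.06784057617188, 64.23406982421875), 9.956037521362305) lips ((587.8408813476562, 66.05949401855469), (141.174072265625, 64.1363754272461), 9.993953704833984)
0.06 126 med [0.60944169 0.0717194  0.08047616] ((599.5764770507812, 73.44087219238281), (11.571825981140137, 27.975078582763672), 72.74361419677734)
0.1 51 med [0.60951481 0.07206993 0.10731281] ((599.5286254882812, 73.42658233642578), (10.393162727355957, 26.154098510742188), 72.62281036376953)
0.12 135 med [0.6088043  0.07084338 0.13925287] ((603.5309448242188, 69.65171813964844), (15.631951332092285, 12.030878067016602), 9.509180068969727)
```

Call:
apply_moves(
  linear=[
    [-0.2, -0.12, 0],
    [-0.4, -0.25, 0],
    [-0.6, -0.37, 0],
    [-0.8, -0.5, 0],
    [-1, -0.62, 0],
  ],
  delta_rot=[
    [0, 0, -0.055],
    [0, 0, -0.11],
    [0, 0, -0.165],
    [0, 0, -0.22],
    [0, 0, -0.275],
  ],
  gripper=0.2,
)

```text
clock: 0.52
position: [0.3131, 0.4775, 0.231]
tool_rot: [-3.141, -0.0, -2.963]
force: [1.3, 1.2, 0.8]
grip_width: 0.0516
finger_force: 0.0
```

```bash
cat >> h.py <<'E'
def shares(pos, rpy=None):
    s=monitor.observe(); A=R.from_euler("xyz",s["tool_rot"])
    print("t",round(float(s["clock"]),2),"pos",s["position"].round(4),"rot",s["tool_rot"].round(3),"q",s["qpos"].round(2),"w",round(float(s["grip_width"]),4),"F",s["force"].round(1))
    print("lin",(A.inv().apply(np.array(pos)-s["position"])/.1).round(3))
    if rpy is not None: print("rot",((A.inv()*R.from_euler("xyz",rpy)).as_rotvec()/np.radians(120)).round(4))
E
python3 -c "
from h import *
shares([.598,.0685,.24],[np.pi,0,.173+np.pi])"
```

```text
t 0.52 pos [0.3131 0.4775 0.231 ] rot [-3.141 -0.    -2.963] q [-0.98  0.44 -0.16  1.74  0.08  0.97  0.58] w 0.0516 F [1.3 1.2 0.8]
lin [-2.075 -4.532 -0.088]
rot [-0.0002 -0.0001  0.0029]
```

Call:
apply_moves(
  linear=[
    [-0.1, -0.22, 0],
    [-0.2, -0.45, 0],
    [-0.3, -0.65, 0],
    [-0.38, -0.83, 0],
    [-0.46, -1, 0],
  ],
  delta_rot=[
    [0, 0, 0],
    [0, 0, 0],
    [0, 0, 0],
    [0, 0, 0],
    [0, 0, 0],
  ],
)

```text
clock: 0.93
position: [0.3758, 0.3868, 0.2311]
tool_rot: [-3.141, -0.0, -2.969]
force: [-0.1, -0.7, 0.6]
grip_width: 0.0512
finger_force: 0.0
```

Call:
apply_moves(
  linear=[
    [-0.1, -0.22, 0],
    [-0.2, -0.45, 0],
    [-0.3, -0.65, 0],
    [-0.38, -0.83, 0],
    [-0.46, -1, 0],
  ],
  delta_rot=[
    [0, 0, 0],
    [0, 0, 0],
    [0, 0, 0],
    [0, 0, 0],
    [0, 0, 0],
  ],
)

```text
clock: 1.35
position: [0.4383, 0.2963, 0.2311]
tool_rot: [-3.141, -0.0, -2.969]
force: [0.7, -0.2, 0.9]
grip_width: 0.0515
finger_force: 0.0
```

Call:
apply_moves(
  linear=[
    [-0.1, -0.22, 0],
    [-0.2, -0.45, 0],
    [-0.3, -0.65, 0],
    [-0.38, -0.83, 0],
    [-0.46, -1, 0],
  ],
  delta_rot=[
    [0, 0, 0],
    [0, 0, 0],
    [0, 0, 0],
    [0, 0, 0],
    [0, 0, 0],
  ],
)

```text
clock: 1.77
position: [0.5008, 0.2057, 0.2311]
tool_rot: [-3.141, -0.0, -2.969]
force: [0.9, 0.6, 0.3]
grip_width: 0.0513
finger_force: 0.0
```

Call:
apply_moves(
  linear=[
    [-0.1, -0.22, 0],
    [-0.2, -0.45, 0],
    [-0.3, -0.65, 0],
    [-0.38, -0.83, 0],
    [-0.46, -1, 0],
  ],
  delta_rot=[
    [0, 0, 0],
    [0, 0, 0],
    [0, 0, 0],
    [0, 0, 0],
    [0, 0, 0],
  ],
)

```text
clock: 2.18
position: [0.5633, 0.1151, 0.231]
tool_rot: [-3.141, -0.001, -2.969]
force: [-0.7, 0.1, -0.1]
grip_width: 0.0513
finger_force: 0.0
```

```bash
python3 -c "
from h import *
shares([.598,.0685,.24],[np.pi,0,.173+np.pi])"
```

```text
t 2.18 pos [0.5633 0.1151 0.231 ] rot [-3.141e+00 -1.000e-03 -2.969e+00] q [-0.28  0.44 -0.04  1.73  0.02  0.97  1.42] w 0.0513 F [-0.7  0.1 -0.1]
lin [-0.262 -0.519 -0.09 ]
rot [-0.0001 -0.0003 -0.0002]
```

Call:
apply_moves(
  linear=[
    [-0.05, -0.1, 0],
    [-0.1, -0.2, 0],
    [-0.16, -0.32, 0],
    [-0.22, -0.44, 0],
    [-0.26, -0.52, 0],
  ],
  delta_rot=[
    [0, 0, 0],
    [0, 0, 0],
    [0, 0, 0],
    [0, 0, 0],
    [0, 0, 0],
  ],
)

```text
clock: 2.6
position: [0.5982, 0.0685, 0.2312]
tool_rot: [-3.141, 0.0, -2.969]
force: [-0.2, -1.0, -0.3]
grip_width: 0.0511
finger_force: 0.0
```

Call:
apply_moves(
  linear=[
    [0, 0, 0],
    [0, 0, 0],
    [0, 0, 0],
    [0, 0, 0],
    [0, 0, 0],
  ],
  delta_rot=[
    [0, 0, 0],
    [0, 0, 0],
    [0, 0, 0],
    [0, 0, 0],
    [0, 0, 0],
  ],
)

```text
clock: 3.02
position: [0.5972, 0.0703, 0.2314]
tool_rot: [3.141, 0.0, -2.968]
force: [-0.2, -0.2, -0.1]
grip_width: 0.051
finger_force: 0.0
```

Run:
```python
from h import *
shares([.598,.0685,.24],[np.pi,0,.173+np.pi])
p,P=cloud("wrist"); cv2.imwrite("pics/w1.png",p[...,::-1])
np.savez("w1",p=p,P=P); z=P[...,2]
near=(np.hypot(P[...,0]-.598,P[...,1]-.0685)<.035)
for a,b in((.06,.105),(.112,.124),(.138,.152)):
    k=near&(z>a)&(z<b)
    if k.sum()>4: print(a,k.sum(),"med",np.median(P[k],0),cv2.minAreaRect(P[k][:,:2].astype(np.float32)*1000))
k=(z>.030)&(z<.043)&(np.hypot(P[...,0]-.553,P[...,1]-.06)<.13)
print(np.median(z[k]),cv2.minAreaRect(P[k][:,:2].astype(np.float32)*1000))
```

```text
t 3.02 pos [0.5972 0.0703 0.2314] rot [ 3.141  0.    -2.968] q [-0.2   0.48 -0.03  1.67  0.02  0.99  1.52] w 0.051 F [-0.2 -0.2 -0.1]
lin [-0.005 -0.019 -0.086]
rot [0.0001 0.     0.0005]
0.06 115 med [0.58655951 0.065054   0.08398984] ((586.7151489257812, 64.86138153076172), (1.4177452325820923, 11.84541130065918), 7.551083087921143)
0.112 238 med [0.59263951 0.06608731 0.11716551] ((592.3975830078125, 65.97703552246094), (12.601567268371582, 11.267230987548828), 10.157859802246094)
0.138 282 med [0.60420242 0.06785069 0.14387077] ((604.8008422851562, 67.95899200439453), (13.956795692443848, 11.136094093322754), 9.856441497802734)
0.03564542066897128 ((589.4446411132812, 63.914207458496094), (141.82948303222656, 255.98497009277344), 4.961482048034668)
```

View pics/w1.png

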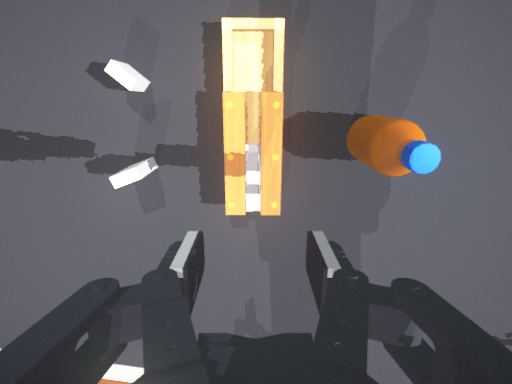

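The wrist view shows the mouth at the top (255,55), the master's top at (252,175) and its step below that, between the lips. It is nearly centred between the fingers, and the bottle and blocks are well clear. Next I descend.

Call:
apply_moves(
  linear=[
    [0, -0.023, 0.2],
    [0, -0.023, 0.4],
    [0, -0.023, 0.6],
    [0, -0.023, 0.75],
    [0, -0.023, 0.8],
  ],
  delta_rot=[
    [0, 0, 0],
    [0, 0, 0],
    [0, 0, 0],
    [0, 0, 0],
    [0, 0, 0],
  ],
)

```text
clock: 3.48
position: [0.5967, 0.0675, 0.1492]
tool_rot: [3.142, -0.003, -2.968]
force: [-0.5, -0.4, 0.1]
grip_width: 0.0514
finger_force: 0.0
```

Call:
apply_moves(
  linear=[
    [0, 0, 0.15],
    [0, 0, 0.3],
    [0, 0, 0.45],
    [0, 0, 0.6],
    [0, 0, 0.68],
  ],
  delta_rot=[
    [0, 0, 0],
    [0, 0, 0],
    [0, 0, 0],
    [0, 0, 0],
    [0, 0, 0],
  ],
)

```text
clock: 3.9
position: [0.5975, 0.0676, 0.0824]
tool_rot: [3.142, -0.001, -2.968]
force: [0.0, -0.3, -0.5]
grip_width: 0.0509
finger_force: 0.0
```

Call:
apply_moves(
  linear=[
    [0, 0, 0],
    [0, 0, 0],
    [0, 0, 0],
    [0, 0, 0],
    [0, 0, 0],
  ],
  delta_rot=[
    [0, 0, 0],
    [0, 0, 0],
    [0, 0, 0],
    [0, 0, 0],
    [0, 0, 0],
  ],
)

```text
clock: 4.32
position: [0.5982, 0.0674, 0.0841]
tool_rot: [-3.142, 0.001, -2.969]
force: [0.8, 0.3, 0.3]
grip_width: 0.0511
finger_force: 0.0
```

Run:
```python
from h import *
shares([.598,.068,.081],[np.pi,0,.173+np.pi])
p,P=cloud("wrist"); cv2.imwrite("pics/w2.png",p[...,::-1])
```

```text
t 4.32 pos [0.5982 0.0674 0.0841] rot [-3.142e+00  1.000e-03 -2.969e+00] q [-0.19  0.67 -0.03  1.77  0.03  0.7   1.51] w 0.0511 F [0.8 0.3 0.3]
lin [0.001 0.006 0.031]
rot [-0.      0.0006  0.    ]
```

View pics/w2.png

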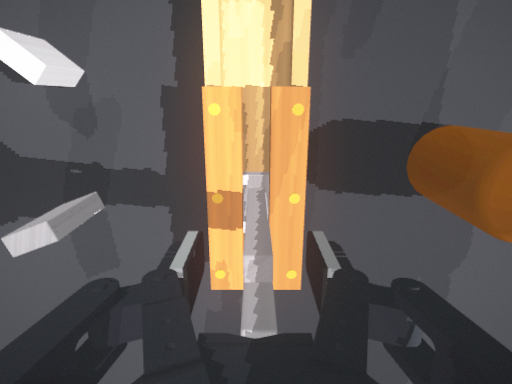

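The bar at (257,230) is centred between the pads at (188,262) and (325,262). I'll lower it 2.5 mm and close the gripper.

Call:
apply_moves(
  linear=[
    [0, 0, 0.025],
    [0, 0, 0.025],
    [0, 0, 0.025],
    [0, 0, 0.025],
    [0, 0, 0.025],
  ],
  delta_rot=[
    [0, 0, 0],
    [0, 0, 0],
    [0, 0, 0],
    [0, 0, 0],
    [0, 0, 0],
  ],
)

```text
clock: 4.78
position: [0.5978, 0.0674, 0.0808]
tool_rot: [-3.142, -0.0, -2.968]
force: [-0.6, 0.0, -0.6]
grip_width: 0.0512
finger_force: 0.0
```

Call:
apply_moves(
  linear=[
    [0, 0, 0],
    [0, 0, 0],
    [0, 0, 0],
    [0, 0, 0],
    [0, 0, 0],
  ],
  delta_rot=[
    [0, 0, 0],
    [0, 0, 0],
    [0, 0, 0],
    [0, 0, 0],
    [0, 0, 0],
  ],
  gripper=-1,
  force=90,
)

```text
clock: 5.2
position: [0.5978, 0.0674, 0.0808]
tool_rot: [-3.142, 0.0, -2.968]
force: [-1.1, 0.3, 0.2]
grip_width: 0.011
finger_force: 87.5
```

Call:
apply_moves(
  linear=[
    [0, 0, 0],
    [0, 0, 0],
    [0, 0, 0],
    [0, 0, 0],
    [0, 0, 0],
  ],
  delta_rot=[
    [0, 0, 0],
    [0, 0, 0],
    [0, 0, 0],
    [0, 0, 0],
    [0, 0, 0],
  ],
)

```text
clock: 5.62
position: [0.5979, 0.0674, 0.0808]
tool_rot: [-3.142, 0.0, -2.968]
force: [-0.2, 0.3, 0.1]
grip_width: 0.0113
finger_force: 87.5
```

Call:
apply_moves(
  linear=[
    [0, 0, -0.01],
    [0.04, 0.005, -0.01],
    [0.1, 0.005, -0.01],
    [0.18, 0.005, -0.01],
    [0.25, 0.005, -0.01],
  ],
  delta_rot=[
    [0, 0, 0],
    [0, 0, 0],
    [0, 0, 0],
    [0, 0, 0],
    [0, 0, 0],
  ],
)

```text
clock: 6.03
position: [0.5719, 0.0633, 0.0817]
tool_rot: [-3.142, -0.001, -2.969]
force: [0.6, -0.5, -3.3]
grip_width: 0.0109
finger_force: 87.5
```

Call:
apply_moves(
  linear=[
    [0.1, 0, 0],
    [0.2, 0, 0],
    [0.3, 0, 0],
    [0.4, 0, 0],
    [0.45, 0, 0],
  ],
  delta_rot=[
    [0, 0, 0],
    [0, 0, 0],
    [0, 0, 0],
    [0, 0, 0],
    [0, 0, 0],
  ],
)

```text
clock: 6.45
position: [0.5271, 0.0554, 0.0819]
tool_rot: [-3.141, -0.001, -2.969]
force: [0.7, -1.2, -3.8]
grip_width: 0.011
finger_force: 87.5
```

Call:
apply_moves(
  linear=[
    [0.1, 0, 0],
    [0.2, 0, 0],
    [0.3, 0, 0],
    [0.4, 0, 0],
    [0.4, 0, 0],
  ],
  delta_rot=[
    [0, 0, 0],
    [0, 0, 0],
    [0, 0, 0],
    [0, 0, 0],
    [0, 0, 0],
  ],
)

```text
clock: 6.87
position: [0.4876, 0.0485, 0.0819]
tool_rot: [-3.141, -0.001, -2.969]
force: [0.2, 0.8, -2.3]
grip_width: 0.0108
finger_force: 87.6
```

Call:
apply_moves(
  linear=[
    [0, 0, 0],
    [0, 0, 0],
    [0, 0, 0],
    [0, 0, 0],
    [0, 0, 0],
  ],
  delta_rot=[
    [0, 0, 0],
    [0, 0, 0],
    [0, 0, 0],
    [0, 0, 0],
    [0, 0, 0],
  ],
)

```text
clock: 7.28
position: [0.4896, 0.049, 0.0817]
tool_rot: [3.142, 0.0, -2.968]
force: [0.4, -1.4, -3.0]
grip_width: 0.011
finger_force: 87.6
```

Run:
```python
from h import *
shares([.489,.0492,.081],[np.pi,0,.173+np.pi])
p,P=cloud("top"); p2,P2=cloud("scene"); 
a=cv2.resize(p[130:290,180:300],None,fx=3.3,fy=3.3); b=cv2.resize(p2[140:280,220:310],None,fx=3.3,fy=3.3)
o=np.zeros((530,700,3),np.uint8); o[:a.shape[0],:a.shape[1]]=a; o[:b.shape[0],400:400+b.shape[1]]=b
cv2.imwrite("pics/mouth.png",o[...,::-1])
```

```text
t 7.28 pos [0.4896 0.049  0.0817] rot [ 3.142  0.    -2.968] q [-0.19  0.55 -0.04  2.06  0.04  0.53  1.49] w 0.011 F [ 0.4 -1.4 -3. ]
lin [0.005 0.003 0.007]
rot [0. 0. 0.]
```

View pics/mouth.png

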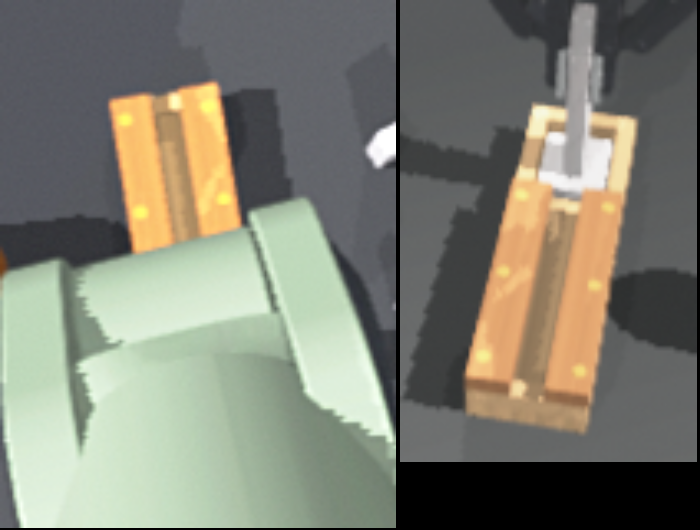

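The scene crop shows the foot at (575,160) in the open mouth, just clear of the lips' ends. I'll lift it slowly at first, watching the force.

Call:
apply_moves(
  linear=[
    [0, 0, -0.03],
    [0, 0, -0.06],
    [0, 0, -0.1],
    [0, 0, -0.13],
    [0, 0, -0.16],
  ],
  delta_rot=[
    [0, 0, 0],
    [0, 0, 0],
    [0, 0, 0],
    [0, 0, 0],
    [0, 0, 0],
  ],
)

```text
clock: 7.8
position: [0.4895, 0.0489, 0.0983]
tool_rot: [-3.142, 0.0, -2.968]
force: [0.4, -0.7, -2.8]
grip_width: 0.011
finger_force: 87.5
```

Call:
apply_moves(
  linear=[
    [0, 0, -0.05],
    [0, 0, -0.1],
    [0, 0, -0.15],
    [0, 0, -0.2],
    [0, 0, -0.3],
  ],
  delta_rot=[
    [0, 0, 0],
    [0, 0, 0],
    [0, 0, 0],
    [0, 0, 0],
    [0, 0, 0],
  ],
)

```text
clock: 8.22
position: [0.489, 0.0489, 0.1279]
tool_rot: [-3.142, -0.001, -2.968]
force: [-0.4, 0.4, -3.6]
grip_width: 0.0111
finger_force: 87.5
```

Call:
apply_moves(
  linear=[
    [0, 0, -0.2],
    [0, 0, -0.4],
    [0, 0, -0.6],
    [0, 0, -0.8],
    [0, 0, -1],
  ],
  delta_rot=[
    [0, 0, 0],
    [0, 0, 0],
    [0, 0, 0],
    [0, 0, 0],
    [0, 0, 0],
  ],
  force=118,
)

```text
clock: 8.63
position: [0.4891, 0.0489, 0.2296]
tool_rot: [3.142, 0.0, -2.968]
force: [0.9, -0.8, -3.8]
grip_width: 0.0107
finger_force: 114.9
```

Call:
apply_moves(
  linear=[
    [0, 0, -0.2],
    [0, 0, -0.4],
    [0, 0, -0.6],
    [0, 0, -0.8],
    [0, 0, -1],
  ],
  delta_rot=[
    [0, 0, 0],
    [0, 0, 0],
    [0, 0, 0],
    [0, 0, 0],
    [0, 0, 0],
  ],
)

```text
clock: 9.05
position: [0.4889, 0.0489, 0.3296]
tool_rot: [3.142, 0.0, -2.968]
force: [0.2, 0.5, -2.4]
grip_width: 0.0109
finger_force: 114.9
```

Run:
```python
from h import *
shares([.489,.0492,.081],[np.pi,0,.173+np.pi])
```

```text
t 9.05 pos [0.4889 0.0489 0.3296] rot [ 3.142  0.    -2.968] q [-0.19  0.21 -0.03  1.81  0.01  1.13  1.52] w 0.0109 F [ 0.2  0.5 -2.4]
lin [-0.     0.003  2.486]
rot [0.     0.0002 0.0001]
```

The master is out and hanging free. Now I tip it sideways about the tool's x axis while raising it further.

Call:
apply_moves(
  linear=[
    [0, -0.1, -0.2],
    [0, -0.2, -0.4],
    [0, -0.3, -0.6],
    [0, -0.4, -0.8],
    [0, -0.5, -1],
  ],
  delta_rot=[
    [0.04, 0, 0],
    [0.08, 0, 0],
    [0.12, 0, 0],
    [0.16, 0, 0],
    [0.2, 0, 0],
  ],
)

```text
clock: 9.47
position: [0.4977, -0.0008, 0.43]
tool_rot: [-2.719, 0.002, -2.969]
force: [-0.3, -0.9, -3.7]
grip_width: 0.0107
finger_force: 115.6
```

Run:
```python
from h import *
shares([.489,-.05,.45],[np.pi,0,.173+np.pi])
```

```text
t 9.47 pos [ 0.4977 -0.0008  0.43  ] rot [-2.719e+00  2.000e-03 -2.969e+00] q [-0.37  0.16 -0.03  1.69  0.42  1.41  1.25] w 0.0107 F [-0.3 -0.9 -3.7]
lin [ 0.17  -0.51   0.011]
rot [-0.2018  0.0008 -0.0006]
```

Call:
apply_moves(
  linear=[
    [0, -0.08, 0],
    [0, -0.16, 0],
    [0, -0.24, 0],
    [0, -0.32, 0],
    [0, -0.4, 0],
  ],
  delta_rot=[
    [0.04, 0, 0],
    [0.08, 0, 0],
    [0.12, 0, 0],
    [0.16, 0, 0],
    [0.2, 0, 0],
  ],
)

```text
clock: 9.88
position: [0.5041, -0.0363, 0.4453]
tool_rot: [-2.3, 0.002, -2.968]
force: [-0.2, -0.9, -3.0]
grip_width: 0.0106
finger_force: 115.8
```

Call:
apply_moves(
  linear=[
    [0, 0, 0],
    [0, 0, 0],
    [0, 0, 0],
    [0, 0, 0],
    [0, 0, 0],
  ],
  delta_rot=[
    [0.04, 0, 0],
    [0.08, 0, 0],
    [0.12, 0, 0],
    [0.16, 0, 0],
    [0.2, 0, 0],
  ],
)

```text
clock: 10.3
position: [0.5041, -0.0359, 0.4449]
tool_rot: [-1.882, 0.002, -2.968]
force: [-0.2, -0.3, -4.3]
grip_width: 0.0107
finger_force: 115.9
```

Run:
```python
from h import *
shares([.489,-.05,.45],[-np.pi/2,0,.173+np.pi])
```

```text
t 10.3 pos [ 0.5041 -0.0359  0.4449] rot [-1.882e+00  2.000e-03 -2.968e+00] q [-0.64  0.38 -0.03  1.88  1.03  1.73  0.76] w 0.0107 F [-0.2 -0.3 -4.3]
lin [ 0.173 -0.084  0.092]
rot [ 0.1485  0.0004 -0.0009]
```

Call:
apply_moves(
  linear=[
    [0, 0, 0],
    [0, 0, 0],
    [0, 0, 0],
    [0, 0, 0],
    [0, 0, 0],
  ],
  delta_rot=[
    [0.03, 0, 0],
    [0.06, 0, 0],
    [0.09, 0, 0],
    [0.12, 0, 0],
    [0.147, 0, 0],
  ],
)

```text
clock: 10.72
position: [0.5041, -0.036, 0.4445]
tool_rot: [-1.575, 0.001, -2.968]
force: [-0.1, 0.3, -3.9]
grip_width: 0.0109
finger_force: 116.1
```

Call:
apply_moves(
  linear=[
    [0, 0, 0],
    [0, 0, 0],
    [0, 0, 0],
    [0, 0, 0],
    [0, 0, 0],
  ],
  delta_rot=[
    [0, 0, 0],
    [0, 0, 0],
    [0, 0, 0],
    [0, 0, 0],
    [0, 0, 0],
  ],
)

```text
clock: 11.13
position: [0.5042, -0.0365, 0.4446]
tool_rot: [-1.579, 0.002, -2.969]
force: [0.1, 0.0, -2.8]
grip_width: 0.011
finger_force: 116.1
```

Call:
apply_moves(
  linear=[
    [0, 0, 0],
    [0, 0, 0],
    [0, 0, 0],
    [0, 0, 0],
    [0, 0, 0],
  ],
  delta_rot=[
    [0, 0, 0],
    [0, 0, 0],
    [0, 0, 0],
    [0, 0, 0],
    [0, 0, 0],
  ],
)

```text
clock: 11.55
position: [0.5043, -0.0363, 0.4441]
tool_rot: [-1.577, -0.0, -2.969]
force: [0.3, -0.5, -3.4]
grip_width: 0.0106
finger_force: 116.1
```

Run:
```python
from h import *
shares([.489,-.05,.45],[-np.pi/2,0,.173+np.pi])
p,P=cloud("scene"); cv2.imwrite("pics/end.png",p[...,::-1])
k=(P[...,2]>.38)&(P[...,2]<.52)&(P[...,1]<-.03)&(P[...,1]>-.2)&(abs(P[...,0]-.5)<.06)
Q=P[k]; b=Q[:,1]
for y in np.arange(-.2,-.03,.01):
    s=Q[(b>=y)&(b<y+.01)]
    if len(s): print(round(y,2),len(s),s.min(0).round(3),s.max(0).round(3))
```

```text
t 11.55 pos [ 0.5043 -0.0363  0.4441] rot [-1.577 -0.    -2.969] q [-0.7   0.53  0.03  1.95  1.15  1.86  0.6 ] w 0.0106 F [ 0.3 -0.5 -3.4]
lin [ 0.174 -0.06   0.108]
rot [0.003 0.    0.   ]
```

View pics/end.png

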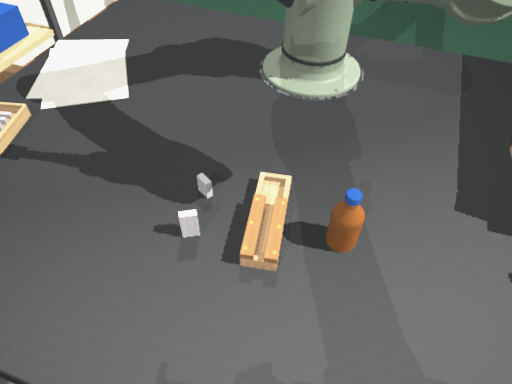

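The scene view shows an empty stand, with the bottle (346,222) and both blocks (189,223), (205,186) where they were. The master is above this frame, so I'll check it with the other cameras.

Run:
```python
from h import *
p,P=cloud("top"); p2,P2=cloud("wrist")
o=np.hstack([p,p2]); o=cv2.resize(o,(800,300)); cv2.imwrite("pics/end2.png",o[...,::-1])
for n,Q in(("top",P),("wrist",P2)):
    k=(Q[...,2]>.37)&(Q[...,2]<.53)&(Q[...,1]<-.03)&(Q[...,1]>-.2)&(abs(Q[...,0]-.5)<.06)
    Q=Q[k]
    for y in np.arange(-.14,-.03,.015):
        s=Q[(Q[:,1]>=y)&(Q[:,1]<y+.015)]
        if len(s): print(n,round(y,3),len(s),s.min(0).round(3),np.median(s,0).round(3),s.max(0).round(3))
```

```text
top -0.11 410 [ 0.494 -0.107  0.425] [ 0.507 -0.098  0.464] [ 0.538 -0.095  0.467]
top -0.095 581 [ 0.501 -0.095  0.425] [ 0.518 -0.09   0.451] [ 0.537 -0.08   0.466]
top -0.08 354 [ 0.498 -0.08   0.448] [ 0.512 -0.073  0.451] [ 0.526 -0.065  0.453]
top -0.065 361 [ 0.495 -0.065  0.448] [ 0.51  -0.057  0.451] [ 0.523 -0.05   0.453]
top -0.05 352 [ 0.493 -0.05   0.449] [ 0.507 -0.043  0.451] [ 0.52  -0.035  0.458]
top -0.035 112 [ 0.492 -0.035  0.449] [ 0.504 -0.032  0.457] [ 0.518 -0.03   0.462]
wrist -0.11 1629 [ 0.494 -0.108  0.423] [ 0.502 -0.097  0.443] [ 0.523 -0.095  0.463]
wrist -0.095 860 [ 0.5   -0.095  0.423] [ 0.522 -0.093  0.441] [ 0.536 -0.08   0.463]
wrist -0.08 161 [ 0.497 -0.08   0.437] [ 0.498 -0.072  0.443] [ 0.5   -0.065  0.449]
wrist -0.065 205 [ 0.494 -0.065  0.437] [ 0.496 -0.057  0.443] [ 0.498 -0.05   0.449]
wrist -0.05 279 [ 0.492 -0.05   0.432] [ 0.493 -0.041  0.443] [ 0.496 -0.035  0.455]
wrist -0.035 258 [ 0.491 -0.035  0.426] [ 0.492 -0.032  0.443] [ 0.497 -0.03   0.461]
```

View pics/end2.png

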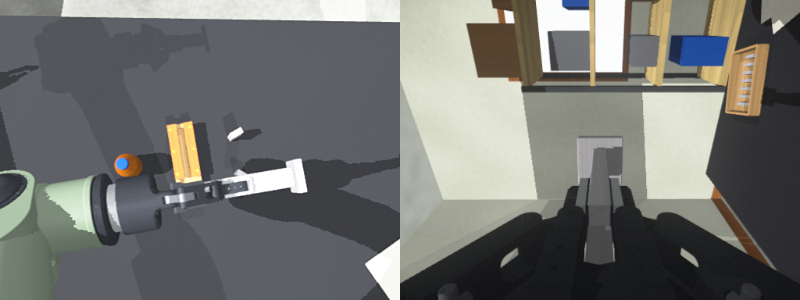

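The top view shows the master held level, with its foot at (298,175) facing clear. The bar's top face stays at z 0.451 along its length, and both ends are about 0.44 m up. I'll hand it in.

```bash
python3 -c "
from h import *
print(workorder.job_done())"
```

```text
the job is handed in; nothing more can be done
None
```

The master was slid to the mouth, lifted out and tipped; it is held still and level in the gripper, both ends about 0.44 m above the table. The bottle and both blocks were not touched, and the job was handed in at about 12 s; no verdict was returned.

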